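# Hold the match bin open, then let its lid down softly

### The job

Press the pedal of the little pedal bin all the way down with the fingertips so that its lid swings fully open, and hold it open for a good three seconds while a burnt match is dropped in. Then ease the pedal up slowly so that the lid comes down without dropping or slamming, and leave the bin shut with nothing touching it. Work the lid only by its pedal, pick nothing up, and leave everything else on the mantel shelf where it stands.

Things in the scene. Friction and masses are not known exactly. Their poses are not given: they have to be found in the camera images.
- bin: small upright steel pedal bin, 120 mm across, 150 mm high to the rim (170 mm with its shut lid), on a black foot ring 126 mm wide; stands firm, cannot slide or tip. Origin: centre of its underside; z up; x points level from the pedal (front, -x side) through the bin to the lid's hinge (rear, +x side). A black rod housing runs up the rear, to 80 mm behind the axis
- bin_pedal: flat steel pedal out of a slot at the foot of the bin's front: 44 mm wide, from 60 (the bin's wall) to 126 mm in front of the bin's axis, 8 mm thick, level with its top 36 mm above the shelf at rest. Origin: on its pivot, 45 mm in front of the bin's axis, 27 mm up; axes as the bin's at rest. Its front tips down 0.24 rad to a firm stop, about 8 mm clear of the shelf
- pedal_press (a point): place to press: on the black rubber tread on the pedal's top, 68 mm out from its pivot, 53 mm out from the bin's wall, 37 mm above the shelf at rest; moves with the pedal. It goes down about 16 mm, nearly straight, to the firm stop. 5 to 10 N start it, less as the lid rises; the lid's weight pushes it back up against the finger, with no damper
- bin_lid (a joint): angle of the bin's lid (rad) about the hinge at the rear of the rim: 0 = shut on the rim, 1.2 = fully open (pedal on its stop). Linked to the pedal by a push rod, the lid turns 5 times the pedal's angle: 1 mm at the tread turns the lid about 0.074 rad, and 54 mm/s there makes it turn at 4 rad/s
- lid_front (a point): front edge of the bin's lid (the edge over the pedal), 155 mm above the shelf when shut; moves with the lid. The lid is a shallow domed round steel cover, 124 mm across and 17 mm high; its front edge rises through an arc of 136 mm radius to about 280 mm above the shelf, away from the pedal
- die_a: red enamelled metal die, 22 mm cube, loose, beside the bin's pedal; origin: centre of its underside
- die_b: second red enamelled metal die, 22 mm cube, loose, out in front of the pedal to one side; origin: centre of its underside
- cow: tan plastic figure of a horned Highland cow, about 95 mm long, 56 mm across its horns and 74 mm high, loose, beside the bin; origin: under its middle on the shelf
- matchbox: box of long matches lying flat, 110 x 64 x 20 mm, loose, beside the bin; origin: centre of its underside, x along its length
- candlestick: brass candlestick with a candle, foot 90 mm across, 168 mm high, loose, at one side of the shelf; origin: centre of its underside
- cloche: glass cloche on a round wooden base 170 mm across, 226 mm high, loose, at one side of the shelf; origin: centre of its underside
- fan_base: base of a desk fan: round grey cast foot 160 mm across with an upright chrome stem, 147 mm high, fixed, at one side of the shelf; origin: centre of its underside
- fan_toggle_tip (a point): tip of the fan's small chrome toggle switch, on the foot, about 55 mm above the shelf
- oak_box: oak box with a swing door, 126 x 156 mm, 190 mm high, fixed, at one side of the shelf; origin: centre of its underside, the door on its -x side
- oak_door_handle (a point): brass knob of the oak box's door, which stands shut or a little ajar
Not all that is in view belongs to the job. What is shaped like the matchbox but turquoise or yellow is not meant. What is shaped like the cloche but orange is not meant.

How it is judged (in metres and radians):
On the way, in this order (a step that is already met when the one before it is completed fails the run):
1. the pedal is held down by the fingers with the lid fully open (above 1.05 of 1.2 rad) for 2.5 s without a break (value of joint bin_lid above 1.05 rad and contact force between the fingers and bin_pedal above 0.3 N), for 2.5 s.
2. the lid is back down on the rim (value of joint bin_lid below 0.04 rad), for 0.1 s.
At the end, for the whole second after the job is handed in: The bin's lid is shut (below 0.04 rad) and the robot is clear of the bin; dice, cow, matchbox, candlestick and cloche stand upright within 12 mm of where they began; the fan's toggle and the oak door are as they were (6 mm at the toggle's tip, 12 mm at the knob) (value of joint bin_lid below 0.04 rad and contact force between the arm and bin below 0.1 N and distance of each of die_a, die_b, cow, matchbox, candlestick, cloche, oak_door_handle from where it was at the start of the episode below 0.012 m and angle between each of die_a, die_b, cow, matchbox, candlestick, cloche's own z axis and vertical below 0.1 rad and distance of fan_toggle_tip from where it was at the start of the episode below 0.006 m); the robot touches nothing.
It fails at once if the lid drops: it comes down anywhere faster than 4 rad/s (its front edge at about 0.5 m/s; let go, it slams at over 10 rad/s) (velocity of joint bin_lid below -4 rad/s).
It fails at once if the robot touches the lid itself instead of working it by the pedal (contact force between the arm and bin_lid above 0.5 N).
It fails at once if one of the loose things on the shelf (dice, cow, matchbox, candlestick, cloche) is lifted, carried or shoved more than 12 mm (distance of any of die_a, die_b, cow, matchbox, candlestick, cloche from where it was at the start of the episode above 0.012 m).
It fails at once if the fan's toggle switch or the oak box's door is moved (more than 6 mm at the toggle's tip, 12 mm at the door knob) (distance of fan_toggle_tip from where it was at the start of the episode above 0.006 m or distance of oak_door_handle from where it was at the start of the episode above 0.012 m).
It also fails if it takes over 48 s, if anything falls off the work surface, if the arm or the gripper's body presses on something with over 40 N, if the wrist force passes 120 N, or if a joint passes its speed limit or range.

### The arm

A 6-joint arm with a two-finger parallel gripper is mounted at the origin on the work surface. World frame = base frame: x ahead of the robot, y to its left, z up, the work surface at z = 0. Lengths are in mm, angles in rad, forces in N, time in s.
With the tool pointing down it reaches from about 400 to 925 mm from the base axis. Payload 12.5 kg.
Tool frame: the origin (TCP) lies at the very end of the fingers, on their centre line; the grasp point (between the pads) lies 19 mm behind it; z points along the fingers, y is the direction in which the jaws open and shut (so a half turn about z gives the same grasp; the last joint's range is limited). The gripper opens to 95 mm and grips with 3 to 60 N. Pads are 20 mm wide; open, the fingers measure 119 mm over their backs; the gripper's body (75 mm by 180 mm) begins 59 mm behind the grasp point.
Start: joints at [1.199, 0.491, 1.559, -0, 1.092, -0.106], TCP at [164.158, 603.075, 214.661] pointing down, gripper open.
Joint ranges: [-3.1, 3.1], [-0.84, 2.19], [0.05, 2.79], [-1.13, 4.28], [0.06, 2.93], [-2.69, 2.69]. Speed limits (rad/s): [2.22, 2.22, 2.79, 3.14, 3.14, 3.14].

### API

Orientations are given as [roll, pitch, yaw] about the fixed x, y, z axes, in that order (R = Rz(yaw) Ry(pitch) Rx(roll)).
In Python, from cell import env gives the robot as it stands.
- The arm moves only by the shell command python3 -m pendant 'ROWS'. ROWS is JSON, a list that holds one entry, the list of rows, each a list of 5 numbers: the opening, from 0 (shut) to 1 (fully open), then the shift along the tool's x, y, z in m, then the turn about the tool's z in rad. A call has exactly 8 rows; each row is the pose to reach, as a shift and turn from the pose commanded when the call began, along the tool's axes at that moment; what a row does not reach only later rows make up. A row lasts 1/10 s, in which the tool goes at most 50 mm and 8.59 degrees, less where a joint would pass 70% of its speed; a pose out of reach is approached as far as the arm can. A call with a gripper value outside its range is refused whole. The fingers move at their own pace and stop on an object; the grip force is fixed at half the most. Time passes only in rows, so rows that repeat a pose let the fingers close, or fill a call up. It gives the time, the measured TCP pose, the force and the opening at its end, in the units of the state.
- env.state(): the state, without advancing time (a new reading comes with each control period).
- env.read_camera(name): name is "side" or "top" or "wrist"; returns a dict with "image" (400x640x3 uint8, blue, green, red), "range_z" (400x640 float32, mm along the optical axis (not along the pixel's ray), 0 where there is no reading), "fx", "fy", "cx", "cy" (pixels), "rvec" (rotation vector, rad) and "tvec" (3), from world to camera coordinates, as OpenCV has them; the wrist camera has in their place "tool_from_camera" (4x4, takes a point from camera to tool coordinates, whose origin is the TCP and whose axes are the flange's). Camera axes: x right, y down, z forward; pixel columns grow to the right and rows downward; lengths in mm; the calibration is good to about 2 mm. A picture is of the moment at which its call begins: read the wrist's pose just before it.
- env.job_done(): hands the job in, once; it reports no verdict.
The state is a dict: "t": time; "joints": joint angles; "qvel": joint speeds; "tau": joint torques, N m; "eef_pos": TCP position; "tcp_rot": TCP orientation; "ft_force": force on the tool from outside, world axes, zero at the start; "moment": the same for the moment, N m; "opening": opening from 0.0 (shut) to 1.0 (fully open).
Only numpy, scipy, OpenCV 4.12 (cv2) and the standard library are available. Lean on these libraries where they do the work, as an engineer would, in place of code of your own. Each camera call takes 0.05 s, during which the arm holds its last target. There are 200 camera calls.

## Working session

There is one attempt and no reset: what is moved stays moved. The work goes in short steps, Python scripts to look and compute and a shell command to move; the robot and the scene stay as the last step left them, time stands still between calls to the robot, and variables do not carry over. Pictures are saved under pics/ and viewed, about 8 in all and at most 12, crops included, and the job is handed in when it is done.

```bash
mkdir -p pics; ls
cat > h.py <<'E'
import numpy as np, cv2
from cell import env
def pts(c):
    R=cv2.Rodrigues(np.array(c["rvec"],float))[0]; t=np.array(c["tvec"],float).ravel()
    v,u=np.mgrid[:400,:640]; z=c["range_z"]
    P=np.stack([(u-c["cx"])/c["fx"]*z,(v-c["cy"])/c["fy"]*z,z],-1)
    W=(P-t)@R; W[z==0]=np.nan
    return W
E
python3 - <<'E'
from h import *
print(env.state())
for n in("top","side"):
    c=env.read_camera(n); cv2.imwrite(f"pics/{n}0.png",c["image"]); np.savez(f"{n}0.npz",**c)
    print(n,c["fx"],c["rvec"],c["tvec"])
E
```

```text
pics
{'t': 0.0, 'joints': array([ 1.19939643e+00,  4.91568620e-01,  1.55944053e+00, -2.42988419e-05,
        1.09169687e+00, -1.05619062e-01]), 'qvel': array([ 0.00162947,  0.00151522,  0.00070377, -0.00044356, -0.00099269,
        0.00118164]), 'tau': array([ 8.13938295e-04, -6.12650442e+01, -2.58179641e+01,  6.92827790e-02,
        4.83217591e-02, -1.10939161e-04]), 'eef_pos': array([164.07217906, 602.83193927, 214.05919229]), 'tcp_rot': array([-3.14048322e+00, -9.59437921e-05,  2.87582298e+00]), 'ft_force': array([ 0.71923841, -0.28710491, -0.22780277]), 'moment': array([0.04271989, 0.00191726, 0.01241177]), 'opening': 1.002173046498237}
top 383.13295198737165 [ 2.25609072 -1.93712563  0.20735943] [   4.99365078  566.25179942 1149.63781001]
side 367.98837909514543 [ 2.11928746 -0.21580455  0.10727051] [-494.84563372  178.06729861 1182.95839373]
```

View pics/top0.png

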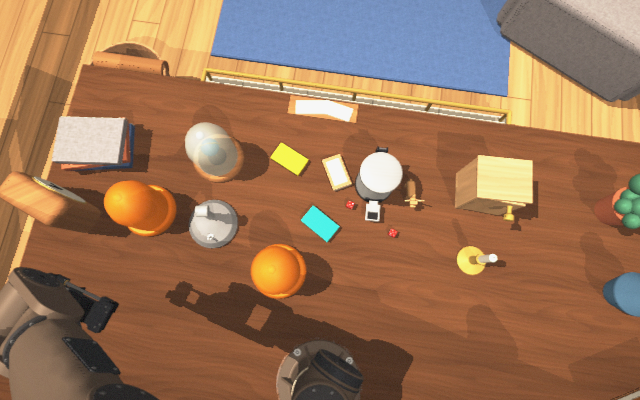

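View pics/side0.png

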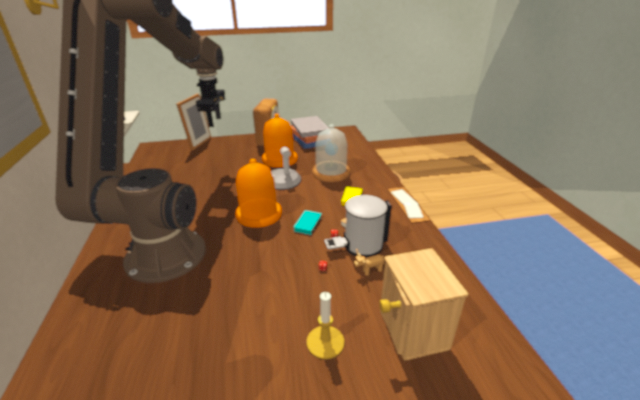

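The top view shows the bin's lid at (380,172), the pedal's black tread near (373,212), and the dice at (350,205) and (393,233). The cow is at (413,198) and the matchbox at (337,172). The orange cloche is a decoy at (279,271). Next I'll measure these positions.

Run:
```python
from h import *
c=dict(np.load("top0.npz")); W=pts(c); im=c["image"]
hsv=cv2.cvtColor(im,cv2.COLOR_BGR2HSV)
# lid
z=W[...,2]; 
box=np.zeros((400,640),bool); box[140:235,335:430]=1
f=lambda m:(np.nanmedian(W[m],0).round(1),m.sum(), np.nanmin(W[m],0).round(0),np.nanmax(W[m],0).round(0))
print("lid",f(box&(z>148)&(z<185)))
red=(hsv[...,1]>150)&((hsv[...,0]<6)|(hsv[...,0]>174))&(hsv[...,2]>90)
n,l,s,ce=cv2.connectedComponentsWithStats((red&box|red&(np.arange(400)[:,None]>200)&(np.arange(640)>340)&(np.arange(640)<420)).astype(np.uint8))
for i in range(1,n):
    if s[i,4]>8: print("red",ce[i],f(l==i))
b2=np.zeros_like(box); b2[192:226,360:388]=1
print("pedal",f(b2&(z>28)&(z<45)&(hsv[...,1]<80)))
b3=np.zeros_like(box); b3[180:212,400:428]=1
print("cow",f(b3&(z>20)&(z<90)))
b4=np.zeros_like(box); b4[235:305,245:310]=1
print("orange",f(b4&(z>20)))
b5=np.zeros_like(box); b5[195:250,185:242]=1
print("fan",f(b5&(z>10)))
s=im[185:245,330:430]; cv2.imwrite("pics/c.png",cv2.resize(s,None,fx=8,fy=8,interpolation=cv2.INTER_CUBIC)[:600,:800])
# black tread pixel
m=b2&(hsv[...,2]<70); print("dark",np.argwhere(m)[:, ::-1].mean(0),m.sum())
for v in range(196,226,2): print(v,[(int(z[v,u]) if z[v,u]==z[v,u] else 0) for u in range(360,390,2)])
```

```text
lid (array([632.8, -85.1, 165.2]), np.int64(1425), array([ 572., -148.,  148.]), array([715., -26., 175.]))
red [349.56097561 204.51219512] (array([550.3, -18.6,  20.3]), np.int64(41), array([541., -34.,  -3.]), array([563.,  -6.,  27.]))
red [392.80434783 232.84782609] (array([ 480.9, -167.5,   21.7]), np.int64(46), array([ 470., -184.,   -3.]), array([ 493., -152.,   27.]))
pedal (array([541.6, -90.5,  36.2]), np.int64(285), array([ 509., -129.,   29.]), array([593., -45.,  45.]))
cow (array([ 611.5, -204.3,   48.8]), np.int64(237), array([ 569., -239.,   24.]), array([ 660., -184.,   75.]))
orange (array([308.6, 163.1, 183.5]), np.int64(2117), array([229.,  94.,  20.]), array([390., 241., 229.]))
fan (array([422.7, 403.5,  29.5]), np.int64(1794), array([348., 333.,  10.]), array([503., 490., 152.]))
dark [372.79245283 206.45283019] 53
196 [15, 27, 39, 55, 0, 79, 80, 87, 97, 97, 96, 81, 71, 38, -3]
198 [-1, 10, 16, 49, 49, 54, 53, 65, 61, 65, 56, 45, 19, -1, 2]
200 [-1, -5, 24, 31, 27, 34, 37, 43, 44, 42, 46, 51, -1, -3, -1]
202 [-2, 0, 3, 0, 1, 35, 39, 36, 33, 11, 12, 5, -1, 0, 3]
204 [0, 3, -2, 35, 32, 37, 39, 34, 33, 2, 2, 0, 2, 2, 2]
206 [0, -1, -4, 31, 35, 31, 34, 36, 34, 34, -2, 1, 0, -1, -2]
208 [-2, 0, 4, 32, 38, 38, 35, 40, 31, 29, 0, 0, -1, 0, -3]
210 [0, 2, 0, 32, 36, 34, 37, 33, 34, 34, -2, 2, 4, -2, -2]
212 [0, 2, 0, 34, 36, 37, 35, 36, 38, 37, -1, -1, -1, 0, 1]
214 [3, 0, 3, 35, 36, 34, 40, 37, 34, 33, 5, 0, 2, 0, -2]
216 [0, 1, 2, 35, 36, 37, 38, 33, 34, 36, 4, -1, 3, 2, 1]
218 [-1, -1, 0, 37, 36, 38, 38, 39, 38, 36, 0, 0, 2, -3, 0]
220 [0, 1, 2, 1, 2, 31, 36, 35, 34, 34, 0, 0, 0, 0, -1]
222 [-1, 4, -3, 3, 0, -3, 0, 2, 3, 0, -1, 1, -1, 1, 2]
224 [-1, 0, -2, 3, 5, 0, -1, 1, 0, 5, 0, -7, 0, 2, -3]
```

View pics/c.png

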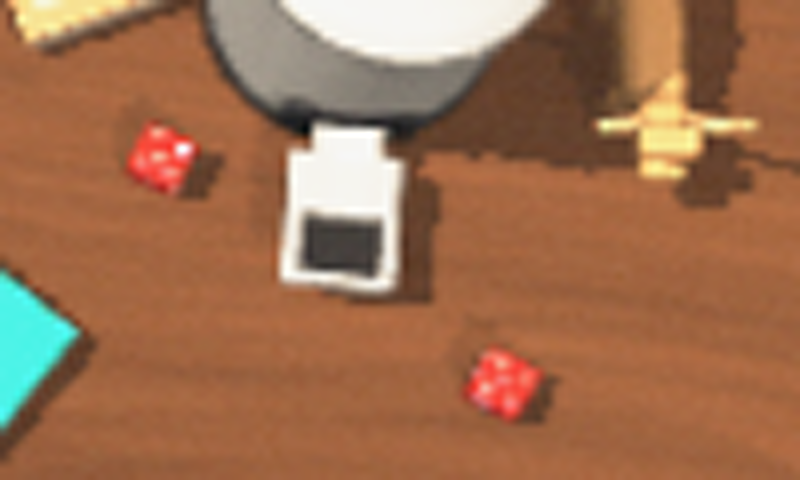

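The crop puts the tread centre at crop (341,245), which is full-image (372.6,215.6). The pedal's front edge is at crop (340,288), and die_a sits left of the pedal with a gap of about 10 px.

```bash
cat >> h.py <<'E'
def ray(c,u,v,z):
    R=cv2.Rodrigues(np.array(c["rvec"],float))[0]; t=np.array(c["tvec"],float).ravel()
    o=-R.T@t; d=R.T@np.array([(u-c["cx"])/c["fx"],(v-c["cy"])/c["fy"],1]); return o+d*(z-o[2])/d[2]
E
python3 - <<'E'
from h import *
c=dict(np.load("top0.npz")); W=pts(c); z=W[...,2]
T=ray(c,372.1,215.1,37); print("tread",T)
for p in((376,253),(282,280),(395,292),(290,150),(404,160)): 
    print("pedal corner",ray(c,330+p[0]/8-.5,185+p[1]/8-.5,36).round(1))
# lid circle: mask of lid pixels, top dome rays; use cloud rim fit, and housing
m=np.zeros((400,640),bool); m[140:215,345:415]=1
L=W[m&(z>150)&(z<180)]
hull=cv2.convexHull(L[:,:2].astype(np.float32)); 
m2=(m&(z>152)&(z<180)).astype(np.uint8)
cn=max(cv2.findContours(m2,0,2)[0],key=cv2.contourArea); e=cv2.fitEllipse(cn); print(e, ray(c,*e[0],156))
for zc in(60,): pass
A=ray(c,*e[0],156); d=A-T; print("dist",np.hypot(*d[:2]),"yaw",np.arctan2(d[1],d[0]))
w=env.read_camera("wrist"); print(np.array(w["tool_from_camera"]).round(3))
E
```

```text
tread [524.81407379 -92.77646876  37.        ]
pedal corner [ 523.8 -107.2   36. ]
pedal corner [507.4 -71.5  36. ]
pedal corner [ 509.4 -116.5   36. ]
pedal corner [560.1 -68.1  36. ]
pedal corner [ 563.  -113.8   36. ]
((380.4373779296875, 171.15814208984375), (40.07803726196289, 44.13285827636719), 171.73733520507812) [636.85193377 -86.84129979 156.        ]
dist 112.19495665819029 yaw 0.05292520141058491
[[ 0.00000e+00 -9.70000e-01 -2.45000e-01  6.81250e+01]
 [ 1.00000e+00  0.00000e+00  1.00000e-03  1.20500e+00]
 [-1.00000e-03 -2.45000e-01  9.70000e-01 -1.70846e+02]
 [ 0.00000e+00  0.00000e+00  0.00000e+00  1.00000e+00]]
```

```bash
python3 -m pendant '[[[0,0,0,-0.05,0],[0,0,0,-0.10,0],[0,0,0,-0.15,0],[0,-0.034,-0.037,-0.15,0],[0,-0.068,-0.074,-0.15,0],[0,-0.102,-0.111,-0.15,0],[0,-0.136,-0.148,-0.15,0],[0,-0.17,-0.185,-0.15,0]]]'
python3 -m pendant '[[[0,-0.034,-0.037,0,0],[0,-0.068,-0.074,0,0],[0,-0.102,-0.111,0,0],[0,-0.136,-0.148,0,0],[0,-0.17,-0.185,0,0],[0,-0.204,-0.222,0,0],[0,-0.238,-0.26,0,0],[0,-0.27,-0.295,0,0]]]'
```

```text
t: 0.95
eef_pos: [279.3, 379.1, 364.6]
tcp_rot: [3.142, 0.0, 2.876]
ft_force: [1.7, -0.1, -0.1]
opening: 0.381
t: 1.75
eef_pos: [462.4, 23.4, 364.7]
tcp_rot: [3.141, 0.0, 2.876]
ft_force: [0.6, 0.8, 1.0]
opening: 0.006
```

```bash
python3 -m pendant '[[[0,-0.025,-0.028,0,-0.08],[0,-0.05,-0.056,0,-0.16],[0,-0.075,-0.084,0,-0.24],[0,-0.087,-0.097,0,-0.316],[0,-0.087,-0.097,0.05,-0.316],[0,-0.087,-0.097,0.10,-0.316],[0,-0.087,-0.097,0.13,-0.316],[0,-0.087,-0.097,0.13,-0.316]]]'
python3 - <<'E'
from h import *
s=env.state();print(s["eef_pos"],s["tcp_rot"],s["joints"])
w=env.read_camera("wrist"); cv2.imwrite("pics/w1.png",w["image"])
for n in ("side",):
    c=env.read_camera(n); cv2.imwrite("pics/s1.png",cv2.resize(c["image"][120:320,240:480],None,fx=3,fy=3,interpolation=cv2.INTER_CUBIC))
E
```

```text
t: 2.55
eef_pos: [518.9, -90.6, 231.1]
tcp_rot: [3.139, -0.007, -3.092]
ft_force: [-0.5, 0.2, 1.0]
opening: 0.005
[518.87892438 -90.59345366 231.13416113] [ 3.13903697 -0.00664607 -3.09164409] [-2.98362619e-01  3.36354343e-01  1.77246915e+00  1.55232831e-04
  1.03988842e+00 -1.91917809e+00]
```

View pics/w1.png

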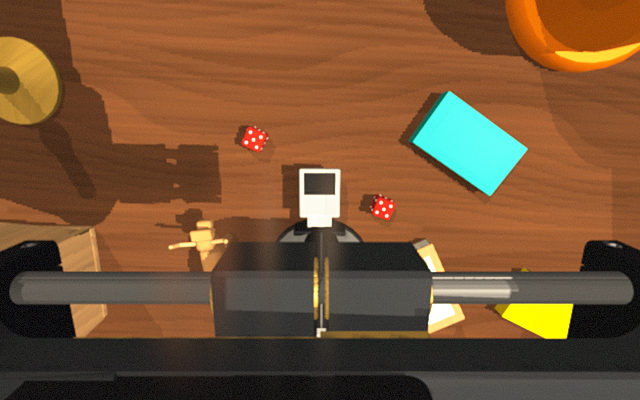

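View pics/s1.png

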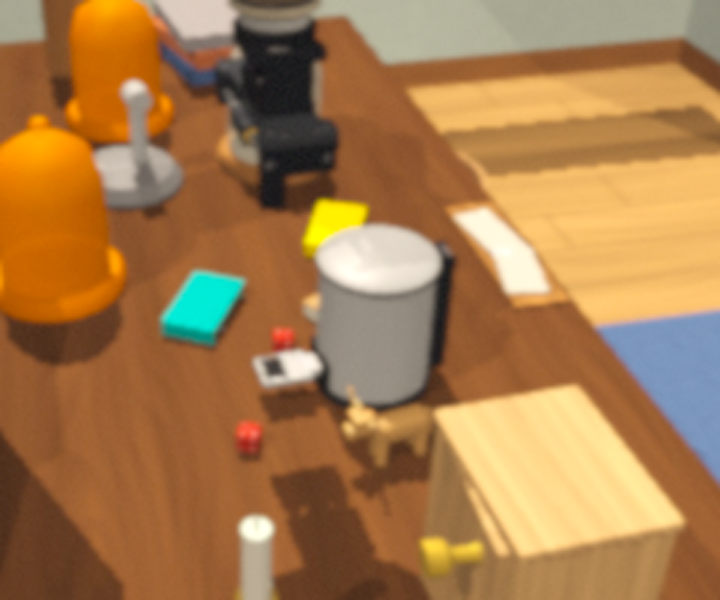

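The wrist view shows the tread centred at about (320,183) and the pedal aligned with the tool axes. The side view shows the fingers directly above the pedal. I'll cross-check the tread's position with the wrist calibration.

Run:
```python
from h import *
from scipy.spatial.transform import Rotation as Ro
s=env.state(); w=env.read_camera("wrist"); im=w["image"]; print(s["eef_pos"],s["tcp_rot"])
r=im[165:202,298:345]; g=cv2.cvtColor(r,cv2.COLOR_BGR2GRAY)
m=(g<70).astype(np.uint8); n,l,st,ce=cv2.connectedComponentsWithStats(m); i=1+st[1:,4].argmax(); u,v=ce[i]+[298,165]; print(u,v,st[i])
M=np.array(w["tool_from_camera"]); R=Ro.from_euler("xyz",s["tcp_rot"]).as_matrix(); p=s["eef_pos"]
def cast(u,v,z):
    d=R@M[:3,:3]@np.array([(u-w["cx"])/w["fx"],(v-w["cy"])/w["fy"],1]); o=p+R@M[:3,3]; return o+d*(z-o[2])/d[2]
T=cast(u,v,37);print("tread",T,"tool delta",R.T@(T-p))
for q in((300,170),(340,170),(300,217),(340,217)): print(cast(*q,36).round(1))
```

```text
[520.91437233 -91.08878205 235.41400266] [ 3.14154606e+00  6.56387703e-05 -3.09129973e+00]
312.7829181494662 178.7864768683274 [  8   5  19  20 281]
tread [523.26675072 -98.49898176  37.        ] tool delta [ -1.96385681  -7.52833398 198.4137814 ]
[ 514.6 -112.7   36. ]
[512.4 -69.7  36. ]
[ 567.4 -110.8   36. ]
[565.1 -66.3  36. ]
```

The tread is centred under the fingers to within a few mm in both views, so I'll descend to just above it.

```bash
python3 -m pendant '[[[0,0,0,0.04,0],[0,0,0,0.08,0],[0,0,0,0.12,0],[0,0,0,0.155,0],[0,0,0,0.175,0],[0,0,0,0.188,0],[0,0,0,0.19,0],[0,0,0,0.19,0]]]'
python3 -m pendant '[[[0,0,0,0.002,0],[0,0,0,0.004,0],[0,0,0,0.006,0],[0,0,0,0.008,0],[0,0,0,0.010,0],[0,0,0,0.012,0],[0,0,0,0.014,0],[0,0,0,0.014,0]]]'
```

```text
t: 3.5
eef_pos: [521.3, -91.2, 45.7]
tcp_rot: [-3.141, 0.002, -3.091]
ft_force: [-0.2, 1.3, 0.3]
opening: -0.001
t: 4.3
eef_pos: [520.1, -91.0, 30.6]
tcp_rot: [3.141, -0.001, -3.091]
ft_force: [-4.2, -0.8, 5.7]
opening: 0.005
```

The fingers are pressing the pedal with 5.7 N. I'll continue down to the stop.

```bash
python3 -m pendant '[[[0,0,0,0.001,0],[0,0,0,0.002,0],[0,0,0,0.003,0],[0,0,0,0.004,0],[0,0,0,0.005,0],[0,0,0,0.006,0],[0,0,0,0.007,0],[0,0,0,0.007,0]]]'
python3 -m pendant '[[[0,0,0,0.0005,0],[0,0,0,0.001,0],[0,0,0,0.0015,0],[0,0,0,0.002,0],[0,0,0,0.002,0],[0,0,0,0.002,0],[0,0,0,0.002,0],[0,0,0,0.002,0]]]'
python3 - <<'E'
from h import *
c=env.read_camera("side"); cv2.imwrite("pics/s2.png",cv2.resize(c["image"][120:320,240:480],None,fx=3,fy=3,interpolation=cv2.INTER_CUBIC))
E
```

```text
t: 5.1
eef_pos: [520.6, -91.0, 23.4]
tcp_rot: [3.141, 0.0, -3.092]
ft_force: [-1.4, -0.2, 2.0]
opening: 0.005
t: 5.9
eef_pos: [520.7, -91.0, 22.2]
tcp_rot: [-3.141, 0.001, -3.091]
ft_force: [-3.9, 1.0, 11.1]
opening: 0.003
```

View pics/s2.png

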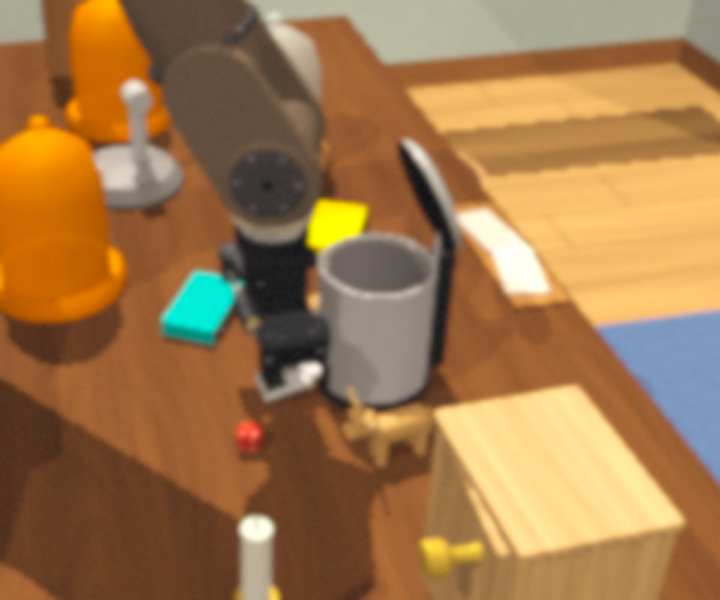

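The lid is fully open, standing upright at crop (430,190). The force has jumped to 11 N, so the pedal is on its stop. I'll hold for 4 s.

```bash
for i in 1; do python3 -m pendant '[[[0,0,0,0,0],[0,0,0,0,0],[0,0,0,0,0],[0,0,0,0,0],[0,0,0,0,0],[0,0,0,0,0],[0,0,0,0,0],[0,0,0,0,0]]]'; done
python3 -m pendant '[[[0,0,0,0,0],[0,0,0,0,0],[0,0,0,0,0],[0,0,0,0,0],[0,0,0,0,0],[0,0,0,0,0],[0,0,0,0,0],[0,0,0,0,0]]]'
python3 -m pendant '[[[0,0,0,0,0],[0,0,0,0,0],[0,0,0,0,0],[0,0,0,0,0],[0,0,0,0,0],[0,0,0,0,0],[0,0,0,0,0],[0,0,0,0,0]]]'
python3 -m pendant '[[[0,0,0,0,0],[0,0,0,0,0],[0,0,0,0,0],[0,0,0,0,0],[0,0,0,0,0],[0,0,0,0,0],[0,0,0,0,0],[0,0,0,0,0]]]'
python3 -m pendant '[[[0,0,0,0,0],[0,0,0,0,0],[0,0,0,0,0],[0,0,0,0,0],[0,0,0,0,0],[0,0,0,0,0],[0,0,0,0,0],[0,0,0,0,0]]]'
```

```text
t: 6.75
eef_pos: [520.7, -91.0, 22.2]
tcp_rot: [-3.141, 0.001, -3.091]
ft_force: [-5.3, 0.5, 10.9]
opening: 0.006
t: 7.55
eef_pos: [520.6, -91.0, 22.2]
tcp_rot: [-3.142, 0.001, -3.091]
ft_force: [-4.2, 1.4, 10.0]
opening: 0.007
t: 8.35
eef_pos: [520.6, -90.9, 22.1]
tcp_rot: [-3.141, 0.001, -3.091]
ft_force: [-4.0, 0.7, 10.4]
opening: 0.003
t: 9.15
eef_pos: [520.6, -91.0, 22.2]
tcp_rot: [-3.141, 0.001, -3.091]
ft_force: [-2.8, 1.3, 10.3]
opening: 0.007
t: 9.95
eef_pos: [520.7, -91.0, 22.2]
tcp_rot: [-3.141, 0.001, -3.091]
ft_force: [-4.4, 0.8, 11.5]
opening: 0.005
```

Now I'll ease up at 5 mm/s.

```bash
python3 -m pendant '[[[0,0,0,-0.0005,0],[0,0,0,-0.001,0],[0,0,0,-0.0015,0],[0,0,0,-0.002,0],[0,0,0,-0.0025,0],[0,0,0,-0.003,0],[0,0,0,-0.0035,0],[0,0,0,-0.004,0]]]'
python3 -m pendant '[[[0,0,0,-0.0005,0],[0,0,0,-0.001,0],[0,0,0,-0.0015,0],[0,0,0,-0.002,0],[0,0,0,-0.0025,0],[0,0,0,-0.003,0],[0,0,0,-0.0035,0],[0,0,0,-0.004,0]]]'
python3 -m pendant '[[[0,0,0,-0.0005,0],[0,0,0,-0.001,0],[0,0,0,-0.0015,0],[0,0,0,-0.002,0],[0,0,0,-0.0025,0],[0,0,0,-0.003,0],[0,0,0,-0.0035,0],[0,0,0,-0.004,0]]]'
python3 -m pendant '[[[0,0,0,-0.0005,0],[0,0,0,-0.001,0],[0,0,0,-0.0015,0],[0,0,0,-0.002,0],[0,0,0,-0.0025,0],[0,0,0,-0.003,0],[0,0,0,-0.0035,0],[0,0,0,-0.004,0]]]'
python3 -m pendant '[[[0,0,0,-0.0005,0],[0,0,0,-0.001,0],[0,0,0,-0.0015,0],[0,0,0,-0.002,0],[0,0,0,-0.0025,0],[0,0,0,-0.003,0],[0,0,0,-0.0035,0],[0,0,0,-0.004,0]]]'
```

```text
t: 10.75
eef_pos: [520.5, -90.9, 25.7]
tcp_rot: [3.142, 0.0, -3.091]
ft_force: [-2.5, -0.1, 2.8]
opening: 0.007
t: 11.55
eef_pos: [520.6, -91.0, 29.7]
tcp_rot: [3.142, 0.0, -3.091]
ft_force: [-2.8, -0.1, 4.5]
opening: 0.005
t: 12.35
eef_pos: [520.8, -91.0, 33.8]
tcp_rot: [-3.142, 0.001, -3.091]
ft_force: [-1.8, 0.5, 5.8]
opening: 0.004
t: 13.15
eef_pos: [520.6, -91.0, 37.5]
tcp_rot: [3.142, 0.0, -3.091]
ft_force: [-0.1, 0.7, -0.6]
opening: 0.004
t: 13.95
eef_pos: [520.5, -91.0, 41.7]
tcp_rot: [3.142, 0.0, -3.091]
ft_force: [-0.5, -0.2, -0.3]
opening: 0.002
```

The contact force has dropped to zero at 37 mm, where the pedal rests. I'll retreat straight up and check.

```bash
python3 -m pendant '[[[0,0,0,-0.01,0],[0,0,0,-0.03,0],[0,0,0,-0.07,0],[0,0,0,-0.11,0],[0,0,0,-0.15,0],[0,0,0,-0.19,0],[0,0,0,-0.21,0],[0,0,0,-0.21,0]]]'
python3 - <<'E'
from h import *
c=env.read_camera("side"); a=c["image"]; b=np.load("side0.npz")["image"]
cv2.imwrite("pics/s3.png",cv2.resize(a[120:320,240:480],None,fx=3,fy=3,interpolation=cv2.INTER_CUBIC))
def reds(im):
    h=cv2.cvtColor(im,cv2.COLOR_BGR2HSV); m=((h[...,1]>150)&((h[...,0]<6)|(h[...,0]>174))&(h[...,2]>90)).astype(np.uint8); m[:225]=0;m[280:]=0;m[:,:310]=0;m[:,345:]=0
    return [x for x,s in zip(*[cv2.connectedComponentsWithStats(m)[k][1:] for k in(3,2)]) if s[4]>8]
print(reds(a),reds(b))
# bin lid, cow, matchbox region difference
print(np.abs(a[185:290,340:480].astype(int)-b[185:290,340:480]).max(2).__gt__(60).sum()); print(env.state()["ft_force"],env.state()["qvel"].round(3))
E
```

```text
t: 14.75
eef_pos: [521.2, -91.2, 255.2]
tcp_rot: [-3.14, 0.005, -3.091]
ft_force: [0.2, -0.1, -0.4]
opening: 0.002
[array([334.03333333, 233.        ]), array([322.65454545, 265.70909091])] [array([333.9, 232.9]), array([322.60714286, 265.60714286])]
0
[0.15756768 0.25904041 0.17333457] [-0.003  0.041  0.039  0.    -0.023 -0.001]
```

View pics/s3.png

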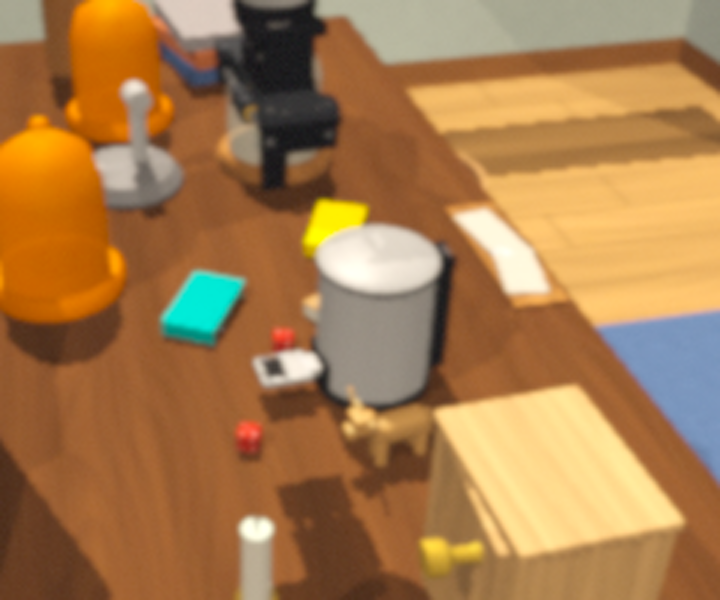

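The lid is shut, the pedal is at rest, and the dice, cow and everything else in view have not moved. The gripper is clear above the bin.

```bash
python3 -c "
from cell import env
print(env.job_done())"
```

```text
the job is handed in; nothing more can be done
None
```

I pressed the pedal to its stop, held the lid fully open for about 4 s and then let it down slowly. The job is handed in, at about 15 s on the robot's clock out of the 48 s allowed. No verdict is reported.

- **Hold:** The lid stood fully open in the side picture. The finger force stayed at 10 to 11.5 N throughout.
- **Lowering:** I raised the fingers at 5 mm/s, about 0.4 rad/s at the lid. The force fell to zero when the pedal reached its rest height, and I then lifted the gripper clear.
- **Last checks:** In the final side picture the lid is shut. Both dice are within 0.2 px of where they began, and the area around the bin, cow and matchbox matches the first picture. The wrist force was about zero.
- **Not measured at the end:** I checked the candlestick, fan toggle and oak door only by eye in that same picture. I did not check the cloche, which the gripper partly hid; the arm went no lower than its starting height until it was over the bin.
- **Disagreement:** The automatic tread position from the wrist camera was off by about 6 mm sideways because part of the tread was missed. I used the position from the top camera and the pedal's corners, which agreed with each other.

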